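Open the dibber clamping jig to its marks and hold it

TASK

Get the clamping jig ready to take the green dibber: first slide the end stop along the fence by its black knob until its red pointer is over the yellow band on the fence (not the blue one), and leave it there. Then pull the spring jaw open by its steel bar handle until the jaw's red pointer is over the yellow band beside it, and keep it there: the jaw springs shut when let go, so finish while still holding the handle, with the jaw still. Leave the other things on the bench where they are.

Things in the scene. Friction and masses are not known exactly. Their poses are not given: they have to be found in the camera images.
- jig: clamping jig fixed to the bench: plywood board 270 x 300 mm, 18 thick; origin: centre of its underside. x axis: from the handle side (near the robot) to the fence; y along the fence; z up. Fence: dark oak bar x=50..120 mm, 280 long, top z=42, low rail along y at x=67. Scale strip for the jaw at y=-110..-140, top z=38. Spring barrels at y=+-80, x=-130..-60, top z=48.
- stop (a joint): end stop on the fence rail, metres along jig +y; travel -0.075 to 0.075, 0 at the middle. Friction of about 2 N, stays where it is left; no spring.
- stop_knob (a point): grip point of the end stop: on the axis of its upright black round knob, 26 mm diameter, knob from 58 to 96 mm above the bench; this point is 80 mm above the bench. The knob stands on an aluminium carriage (32 x 30 mm, top at 58 mm above the bench).
- stop_pointer (a point): tip area of the end stop's red pointer, a 3 mm wide bar that reaches from the carriage in jig +x over the coloured bands on the fence; this point is 37 mm in jig +x from the knob axis, at the same jig y, 44.5 mm above the bench.
- stop_yellow: yellow band on top of the fence, 12 mm wide along the fence (its y), 30 mm across (its x), 2 mm thick; origin at the centre of its underside, axes parallel to the jig's. Where the end stop's pointer belongs. It may be on either side of the stop's start.
- stop_blue: blue band on top of the fence, same size, for another length: not wanted.
- jaw (a joint): spring jaw opening in metres: 0 shut (at rest), grows as the jaw is pulled along jig -x (towards the robot), end of travel 0.065. The spring pulls it shut with about 4 N at 0, rising by 1.4 N per 10 mm.
- handle_grip (a point): middle of the jaw's bright steel bar handle, on the bar axis: 14 mm round bar, straight part along jig y, 110 mm long between two sloping arms, axis 72 mm above the bench, free underneath (board top at 18 mm) and for 30 mm and more on both sides in jig x down to 42 mm above the bench. Moves with the jaw.
- jaw_pointer (a point): tip area of the jaw's red pointer, a 3 mm wide bar sticking out of the jaw along jig -y over the scale strip; at 41.5 mm above the bench. Moves with the jaw along jig -x.
- jaw_yellow: yellow band on the scale strip beside the jaw, 12 mm wide along the pull (its x), 28 mm across (its y), 2 mm thick; origin at the centre of its underside, axes parallel to the jig's. Where the jaw's pointer must be held.
- pot: white ceramic plant pot, 116 mm across the rim, 105 mm high; origin at its foot's centre. Leave alone.
- dibber: green plastic dibber lying down, 160 mm long with a 100 mm cross handle. Leave alone.
- socket_wrench: steel socket wrench lying down, 220 mm long, head 48 mm high. Leave alone.
- pump: small aluminium bicycle pump lying down, 250 mm long. Leave alone.
- seed_tin: seed tin, a round can with a paper label, 72 mm across, 90 mm high. Leave alone.

How it is judged:
By the outcome, as a careful person would: the job done as asked, in the order asked, and still so for the second after the job is handed in, while the arm keeps its last pose, push and grip.
It also fails if it takes over 42 s, if anything falls off the work surface, if the arm or the gripper's body presses on something with over 40 N, if the wrist force passes 120 N, or if a joint passes its speed limit or range.

ROBOT

A 6-joint arm with a two-finger parallel gripper is mounted at the origin on the work surface. World frame = base frame: x ahead of the robot, y to its left, z up, the work surface at z = 0. Lengths are in m, angles in rad, forces in N, time in s.
With the tool pointing down it reaches from about 0.25 to 0.775 m from the base axis. Payload 4 kg.
Tool frame: the origin (TCP) lies midway between the tips of the shut fingers; the grasp point (between the pads) lies 19 mm behind it (robot.hold_point_z is the distance from the TCP to the grasp point, in m); z points along the fingers, y is the line along which they close (so a half turn about z gives the same grasp; the last joint's range is limited). The gripper opens to 94 mm and grips with 3 to 60 N. Pads are 16 mm wide; open, the fingers measure 119 mm over their backs; the gripper's body (75 mm by 177 mm) begins 78 mm behind the grasp point.
Start: joints at [-1.361, 0.087, 1.371, -0, 1.684, -0.103], TCP at [0.169, -0.523, 0.206] pointing down, gripper open.
Joint ranges: [-3.1, 3.1], [-0.76, 2.03], [0.27, 2.55], [-1.08, 4.22], [0.17, 2.65], [-2.57, 2.57]. Speed limits (rad/s): [2.79, 2.79, 3.14, 3.14, 3.14, 3.14].

INTERFACE

Orientations are given as [roll, pitch, yaw] about the fixed x, y, z axes, in that order (R = Rz(yaw) Ry(pitch) Rx(roll)).
In Python, from bench import readout, imaging, robot gives the robot as it stands.
- The arm moves only by the tool carry_out, never from a script. Its argument "motion" is text: rows parted by semicolons, each of 7 numbers parted by spaces: the shift along the tool's x, y, z each as a share of 200 mm, from -1 to 1, then the turn, a rotation vector about the tool's x, y, z each as a share of 120 degrees, from -1 to 1, then the opening, from 0 (shut) to 1 (fully open). A call has 1 to 12 rows; each row shifts and turns the commanded pose from where the row before left it, along the tool's axes as they then stand; what a row does not reach is not made up. A row lasts 1/8 s, in which the tool goes at most 62.5 mm and 10.7 degrees, less where a joint would pass 70% of its speed; a pose out of reach is approached as far as the arm can. A call with a number of a shift or a turn outside -1 to 1 is refused whole. A call with a gripper value outside its range is refused whole. The fingers move at their own pace and stop on an object; the grip force is fixed at half the most. Time passes only in rows, so rows that do not move let the fingers close. It gives the time, the measured TCP pose, the force, the opening and the grip force at its end, in the units of the state.
- readout.get_obs(): the state, without advancing time (a new reading comes with each control period).
- imaging.snapshot(name): name is "side" or "top"; returns a dict with "pixels" (480x640x3 uint8, red, green, blue), "fx", "fy", "cx", "cy" (pixels), "dist_coeffs" ([k1, k2, p1, p2, k3] as OpenCV has them; the pictures are not rectified), "R" (3x3) and "t" (3): a world point X has camera coordinates R X + t. Camera axes: x right, y down, z forward; pixel columns grow to the right and rows downward; lengths in m; the calibration is good to about 2 mm. A picture is of the moment at which its call begins. There is no depth.
- robot.close_job(): hands the job in; it is judged then, once.
The state is a dict: "time": time; "joint_positions": joint angles; "qvel": joint speeds; "joint_torque": joint torques, N m; "tool_pos": TCP position; "ee_rot": TCP orientation; "wrist_force": force on the tool from outside, world axes, zero at the start; "wrist_torque": the same for the moment, N m; "width": finger opening in m; "finger_force": force on a finger pad.
Only numpy, scipy, OpenCV 4.12 (cv2) and the standard library are available. Lean on these libraries where they do the work, as an engineer would, in place of code of your own. Each camera call takes 0.05 s, during which the arm holds its last target. There are 200 camera calls.

## Working session

There is one attempt and no reset: what is moved stays moved. The work goes in short steps, Python scripts to look and compute and a tool call to move; the robot and the scene stay as the last step left them, time stands still between calls to the robot, and variables do not carry over. Pictures are saved under pics/ and viewed, at most 10 in all, crops included, and the job is handed in when it is done.

Besides the shell and the picture viewer there is one more tool, called after "Call:" as name(argument=value, ...), one argument or row to a line, values as JSON. carry_out: Moves the arm, as the interface text tells. Its arguments: {"type":"object","properties":{"motion":{"type":"string"}},"required":["motion"]}

```bash
mkdir -p pics
cat > h.py <<'E'
import numpy as np, cv2
from bench import readout, imaging, robot
def snap(n,f=None):
    s=imaging.snapshot(n)
    if f: cv2.imwrite(f,s["pixels"][:,:,::-1])
    return s
def K(s): return np.array([[s["fx"],0,s["cx"]],[0,s["fy"],s["cy"]],[0,0,1.]])
def ray(s,uv):
    p=cv2.undistortPoints(np.array([[uv]],float),K(s),np.array(s["dist_coeffs"],float))[0,0]
    R=np.array(s["R"]);t=np.array(s["t"])
    return -R.T@t, R.T@np.array([p[0],p[1],1])
def onz(s,uv,z):
    c,d=ray(s,uv); return c+d*(z-c[2])/d[2]
def proj(s,X):
    return cv2.projectPoints(np.array(X,float).reshape(-1,3),cv2.Rodrigues(np.array(s["R"],float))[0],np.array(s["t"],float),K(s),np.array(s["dist_coeffs"],float))[0][:,0]
def blobs(s,lo,hi,amin=15):
    h=cv2.cvtColor(s["pixels"],cv2.COLOR_RGB2HSV)
    m=cv2.inRange(h,np.array(lo),np.array(hi))
    n,l,st,c=cv2.connectedComponentsWithStats(m)
    return [(st[i].tolist(),c[i].round(1).tolist()) for i in range(1,n) if st[i][4]>=amin]
E
python3 - <<'E'
from h import *
for n in("top","side"):
    s=snap(n,f"pics/{n}0.png"); print(n,"cam",-np.array(s["R"]).T@s["t"])
    for c,lo,hi in(("yel",(22,120,100),(35,255,255)),("blue",(100,120,60),(125,255,255)),("red",(0,150,90),(8,255,255)),("red2",(172,150,90),(180,255,255))): print(c,blobs(s,lo,hi))
o=readout.get_obs(); print(o["tool_pos"],o["ee_rot"],o["width"],o["time"])
E
```

```text
top cam [ 0.35238161 -0.02048547  1.28774132]
yel [([335, 151, 7, 13, 81], [338.3, 156.9]), ([367, 203, 13, 7, 84], [372.9, 205.9])]
blue [([294, 155, 6, 12, 65], [296.5, 160.5])]
red [([315, 152, 5, 12, 39], [317.2, 157.8]), ([353, 188, 25, 6, 79], [365.4, 190.8])]
red2 []
side cam [0.3240243  1.10644239 1.00166383]
yel [([302, 225, 5, 6, 24], [304.5, 227.7]), ([255, 236, 10, 4, 31], [259.5, 237.9])]
blue [([552, 0, 54, 166, 408], [579.4, 78.9]), ([622, 30, 10, 12, 44], [626.6, 35.8]), ([618, 40, 9, 7, 22], [622.1, 43.8]), ([583, 55, 57, 256, 7838], [619.6, 219.0]), ([584, 122, 8, 9, 26], [587.2, 126.3]), ([572, 158, 15, 24, 115], [578.7, 170.0]), ([579, 209, 8, 12, 25], [582.3, 214.2]), ([248, 258, 11, 4, 35], [253.2, 259.4])]
red [([509, 4, 45, 40, 1294], [533.4, 25.8]), ([290, 224, 5, 12, 32], [291.8, 229.8]), ([251, 246, 12, 3, 34], [256.5, 246.9])]
red2 []
[ 0.16912744 -0.52282231  0.20440738] [-3.13957285e+00 -1.84513170e-04  3.12797334e-01] 0.09410965350111933 0.1
```

View pics/top0.png

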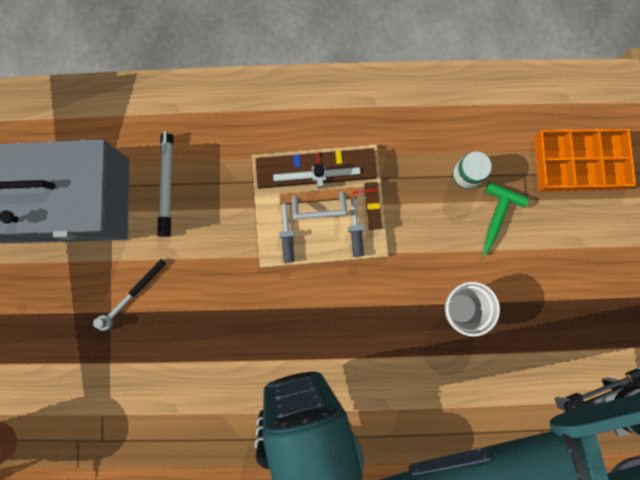

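View pics/side0.png

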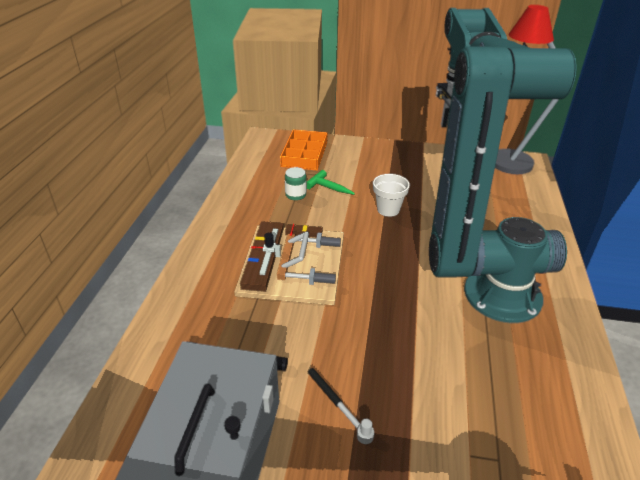

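Top view: the jig is centred near (320,205) and turned a few degrees, with fence upward (+x). Stop pointer is at (317,158), between blue (296,160) and yellow (338,157). The jaw pointer is at (365,191), with its yellow band at (373,206).

Run:
```python
from h import *
t=snap("top"); s=snap("side")
def two(a,b):
    c1,d1=ray(t,a);c2,d2=ray(s,b)
    k=np.linalg.lstsq(np.c_[d1,-d2],c2-c1,rcond=None)[0]
    p,q=c1+k[0]*d1,c2+k[1]*d2
    return (p+q)/2,np.linalg.norm(p-q)
for n,a,b,z in(("sy",(338.3,156.9),(259.5,237.9),.044),("sb",(296.5,160.5),(253.2,259.4),.044),("sp",(317.2,157.8),(256.5,246.9),.046),("jy",(372.9,205.9),(304.5,227.7),.040)):
    print(n,onz(t,a,z).round(4),onz(s,b,z).round(4),two(a,b))
Y=onz(t,(338.3,156.9),.044);B=onz(t,(296.5,160.5),.044)
v=(B-Y)[:2];yaw=np.arctan2(-v[0],v[1]);print("yaw bands",yaw)
h=cv2.cvtColor(t["pixels"],cv2.COLOR_RGB2HSV)
cs=np.array([onz(t,u,.018) for u in((253,155),(378,146),(387,257),(259,267))]);print(cs.round(3),cs.mean(0))
for a,b in((0,1),(3,2)):
    e=cs[a]-cs[b];print(np.hypot(*e[:2]),np.arctan2(-e[0],e[1]))
im=t["pixels"][135:275,245:395,::-1]; a=cv2.resize(im,None,fx=4,fy=4,interpolation=cv2.INTER_CUBIC)
cv2.imwrite("pics/c.png",a)
```

```text
sy [ 0.6944 -0.0676  0.044 ] [ 0.6978 -0.0658  0.044 ] (array([ 0.69666791, -0.06752377,  0.04226867]), np.float64(0.0034331197186504674))
sb [0.6887 0.03   0.044 ] [0.69   0.0315 0.044 ] (array([0.68974861, 0.03007955, 0.04264855]), np.float64(0.0013557484495076455))
sp [ 0.6932 -0.0184  0.046 ] [ 0.6947 -0.0213  0.046 ] (array([ 0.69310448, -0.01836553,  0.04841379]), np.float64(0.0011874834807273252))
jy [ 0.577  -0.1438  0.04  ] [ 0.579  -0.1439  0.04  ] (array([ 0.57797207, -0.14370603,  0.04005838]), np.float64(0.001923441511389478))
yaw bands 0.058722216011685625
[[ 0.712  0.135  0.018]
 [ 0.726 -0.164  0.018]
 [ 0.46  -0.174  0.018]
 [ 0.445  0.124  0.018]] [ 0.58568747 -0.0199566   0.018     ]
0.2989876593303407 0.04419038399354553
0.2978190704500817 0.05065185879102218
```

View pics/c.png

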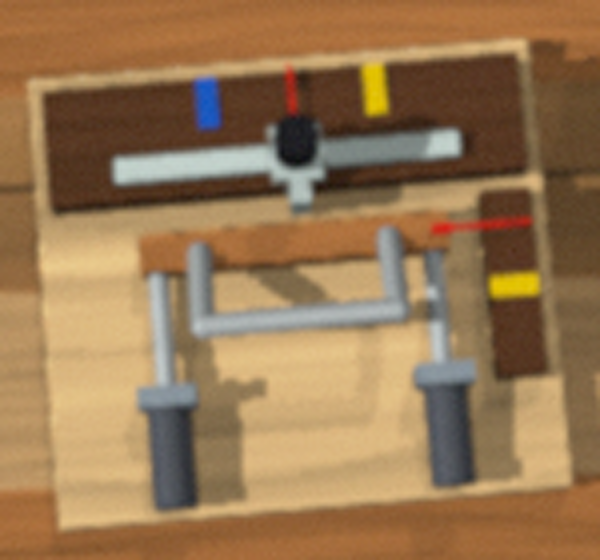

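The crop (4×) shows the knob top near (296,130), the bar handle from (200,326) to (402,311), the jaw pointer at row ~223, and the jaw's yellow band at row 286. Next I measure the knob and handle, then move.

```bash
cat >> h.py <<'E'
PSI=0.048
EX=np.array([np.cos(PSI),np.sin(PSI)]); EY=np.array([-np.sin(PSI),np.cos(PSI)])
E
python3 - <<'E'
from h import *
t=snap("top"); s=snap("side")
for n,q,w in(("t",t,(300,150,40,40)),("s",s,(255,225,35,35))):
    g=q["pixels"].max(2)[w[1]:w[1]+w[3],w[0]:w[0]+w[2]]
    m=(g<40).astype(np.uint8);nn,l,st,c=cv2.connectedComponentsWithStats(m)
    print(n,[(st[i].tolist(),(c[i]+w[:2]).round(1)) for i in range(1,nn) if st[i][4]>10])
print("knob top?",onz(t,(319,166.5),.096))
P=onz(t,(317.2,157.8),.046); 
C=np.array([.5857,-.02]); 
y=(P[:2]-C)@EY; k=C+.067*EX+y*EY; print("knob",k,"jig y",y, "ptr jig x",(P[:2]-C)@EX)
print("pred knob top/mid px",proj(t,[[*k,.096],[*k,.077]]),proj(s,[[*k,.096],[*k,.077]]))
Y=onz(t,(338.3,156.9),.044); print("stop move",(Y-P)[:2]@EY)
a,b=onz(t,(245+200/4,135+326/4),.072),onz(t,(245+402/4,135+311/4),.072)
print("handle",a,b,(a+b)/2,np.hypot(*(a-b)[:2]),np.arctan2(-(a-b)[0],(a-b)[1]))
jp=onz(t,(365.4,190.8),.043);jy=onz(t,(372.9,205.9),.040);print("jaw move",(jy-jp)[:2]@EX)
o=readout.get_obs();p=o["tool_pos"];d=k-p[:2];print("tool shift",d@EX,-d@EY,p[2])
E
```

```text
t [([15, 15, 9, 11, 79], array([318.6, 169.9]))]
s [([10, 8, 8, 14, 90], array([268.7, 239.5]))]
knob top? [ 0.6593708  -0.02196925  0.096     ]
knob [ 0.65279432 -0.02035522] jig y -0.003574106474094102 ptr jig x 0.10740604356780041
pred knob top/mid px [[318.35583908 169.39734921]
 [318.41445996 171.46231001]] [[269.78466988 234.94443818]
 [270.11735662 240.2849035 ]]
stop move -0.04918916322651994
handle [0.55207399 0.03497618 0.072     ] [ 0.55737452 -0.07851674  0.072     ] [ 0.55472426 -0.02177028  0.072     ] 0.11361662338014042 0.04666973013397713
jaw move -0.03607564932198313
tool shift 0.5071552876106157 -0.47903127397934303 0.20512331728524083
```

Call:
carry_out(
  motion="0 0 0 0 0 0.0635 1;0 0 0 0 0 0.063 1;0.13 -0.12 0 0 0 0 1;0.13 -0.12 0 0 0 0 1;0.13 -0.12 0 0 0 0 1;0.13 -0.12 0 0 0 0 1;0.13 -0.12 0 0 0 0 1;0.13 -0.12 0 0 0 0 1;0.13 -0.12 0 0 0 0 1;0.13 -0.12 0 0 0 0 1;0.13 -0.12 0 0 0 0 1;0.13 -0.12 0 0 0 0 1",
)

```text
time: 1.8
tool_pos: [0.4182, -0.2703, 0.2055]
ee_rot: [3.141, -0.0, 0.048]
wrist_force: [0.6, 1.0, 0.1]
width: 0.0939
finger_force: 0.0
```

Call:
carry_out(
  motion="0.13 -0.12 0 0 0 0 1;0.13 -0.12 0 0 0 0 1;0.13 -0.12 0 0 0 0 1;0.13 -0.12 0 0 0 0 1;0.13 -0.12 0 0 0 0 1;0.13 -0.12 0 0 0 0 1;0.13 -0.12 0 0 0 0 1;0.13 -0.12 0 0 0 0 1;0.13 -0.12 0 0 0 0 1;0 0 0 0 0 0 1;0 0 0 0 0 0 1",
)

```text
time: 3.18
tool_pos: [0.6405, -0.0446, 0.2052]
ee_rot: [3.141, 0.001, 0.048]
wrist_force: [0.3, -0.4, 0.1]
width: 0.0941
finger_force: 0.0
```

Call:
carry_out(
  motion="0.035 -0.06 0 0 0 0 1;0.035 -0.058 0 0 0 0 1;0 0 0.12 0 0 0 1;0 0 0.12 0 0 0 1;0 0 0.12 0 0 0 1;0 0 0.12 0 0 0 1;0 0 0.1 0 0 0 1;0 0 0.07 0 0 0 1;0 0 0.045 0 0 0 1;0 0 0 0 0 0 1;0 0 0 0 0 0 1",
)

```text
time: 4.55
tool_pos: [0.6544, -0.0201, 0.0675]
ee_rot: [3.141, -0.002, 0.048]
wrist_force: [-0.5, -1.0, -0.4]
width: 0.0943
finger_force: 0.0
```

Run:
```python
from h import *
print(readout.get_obs()["tool_pos"])
t=snap("top");s=snap("side")
a=cv2.resize(t["pixels"][110:250,245:395,::-1],(429,400),interpolation=2);b=cv2.resize(s["pixels"][160:300,215:350,::-1],(371,400),interpolation=2)
cv2.imwrite("pics/g1.png",np.hstack([a,b]))
```

```text
[ 0.65435231 -0.02007119  0.06748813]
```

View pics/g1.png

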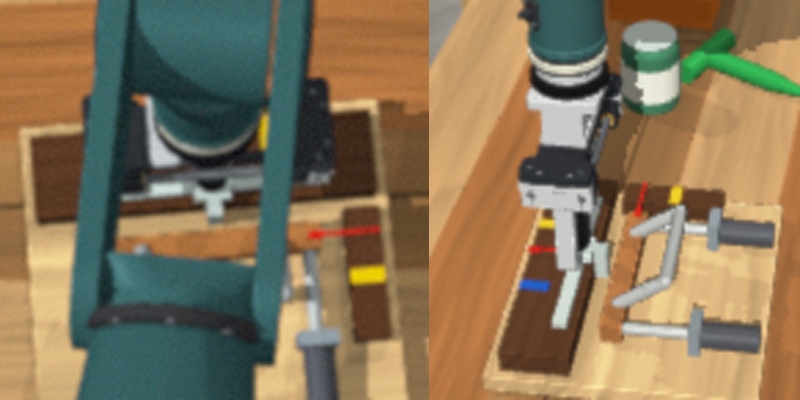

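The fingers straddle the knob. In the side half, the red pointer is near (540,249), yellow at (545,224) and blue at (534,285). Closing the gripper.

Call:
carry_out(
  motion="0 0 0 0 0 0 0;0 0 0 0 0 0 0;0 0 0 0 0 0 0;0 0 0 0 0 0 0;0 0 0 0 0 0 0;0 0 0 0 0 0 0",
)

```text
time: 5.4
tool_pos: [0.6537, -0.02, 0.0665]
ee_rot: [3.142, -0.0, 0.048]
wrist_force: [-0.7, -0.2, -0.4]
width: 0.0374
finger_force: 0.0
```

Call:
carry_out(
  motion="0 0 0 0 0 0 0;0 0 0 0 0 0 0;0 0 0 0 0 0 0;0 0 0 0 0 0 0",
)

```text
time: 5.9
tool_pos: [0.6537, -0.0204, 0.0664]
ee_rot: [3.141, -0.0, 0.048]
wrist_force: [-0.3, -2.5, 1.0]
width: 0.0259
finger_force: 30.0
```

Call:
carry_out(
  motion="0 0.02 0 0 0 0 0;0 0.04 0 0 0 0 0;0 0.045 0 0 0 0 0;0 0.045 0 0 0 0 0;0 0.045 0 0 0 0 0;0 0.035 0 0 0 0 0;0 0.016 0 0 0 0 0;0 0 0 0 0 0 0;0 0 0 0 0 0 0",
)

```text
time: 7.02
tool_pos: [0.6565, -0.0701, 0.0665]
ee_rot: [3.14, -0.001, 0.048]
wrist_force: [4.6, -1.5, -2.3]
width: 0.0254
finger_force: 30.0
```

Run:
```python
from h import *
s=snap("side")
for c,lo,hi in(("yel",(22,120,100),(35,255,255)),("red",(0,150,90),(8,255,255)),("blue",(100,120,60),(125,255,255))):
    print(c,[(q[1],onz(s,q[1],.045)[:2].round(4)) for q in blobs(s,lo,hi,4) if 240<q[1][0]<280])
t=snap("top");cv2.imwrite("pics/g2.png",np.hstack([cv2.resize(t["pixels"][110:250,245:395,::-1],(429,400),interpolation=2),cv2.resize(s["pixels"][205:275,230:295,::-1],(371,400),interpolation=2)]))
```

```text
yel [([260.1, 238.6], array([ 0.6948, -0.0617]))]
red [([259.2, 236.0], array([ 0.7006, -0.0732]))]
blue [([253.2, 259.4], array([0.6896, 0.0326]))]
```

View pics/g2.png

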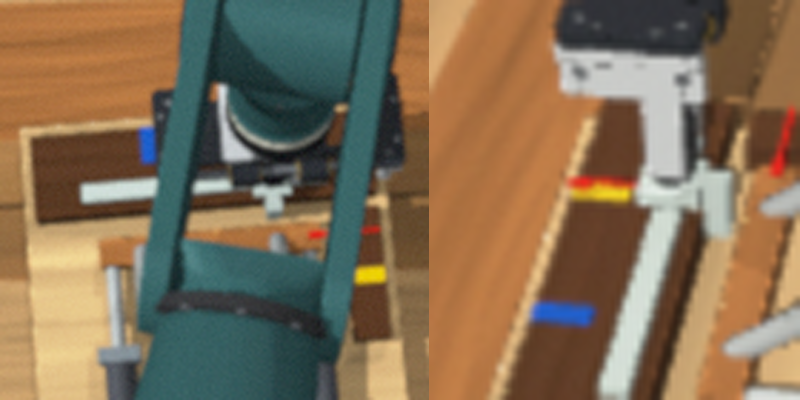

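The side crop suggests the pointer is over the far (−y) part of the yellow band. I'll release and back away for a clear view from the top.

Call:
carry_out(
  motion="0 0 0 0 0 0 0.6;0 0 0 0 0 0 0.6;0 0 0 0 0 0 0.6;0 0 -0.12 0 0 0 0.6;0 0 -0.2 0 0 0 0.6;0 0 -0.2 0 0 0 0.6;-0.2 0 0 0 0 0 0.6;-0.22 0 0 0 0 0 0.6;-0.22 0 0 0 0 0 0.6;-0.22 0 0 0 0 0 0.6;-0.22 0 0 0 0 0 0.6;-0.15 0 0 0 0 0 0.6",
)

```text
time: 8.62
tool_pos: [0.4084, -0.0806, 0.1707]
ee_rot: [3.141, 0.0, 0.048]
wrist_force: [-0.8, -0.6, -0.6]
width: 0.0568
finger_force: 0.0
```

Run:
```python
from h import *
t=snap("top");s=snap("side");print(readout.get_obs()["tool_pos"])
for n,q in(("t",t),("s",s)):
  for c,lo,hi in(("yel",(22,120,100),(35,255,255)),("red",(0,150,90),(8,255,255)),("blue",(100,120,60),(125,255,255))):
    print(n,c,[(b,onz(q,b[1],.045)[:2].round(4)) for b in blobs(q,lo,hi,4) if 240<b[1][0]<400])
cv2.imwrite("pics/g3.png",np.hstack([cv2.resize(t["pixels"][135:215,300:385,::-1],(425,400),interpolation=2),cv2.resize(s["pixels"][205:275,230:295,::-1],(371,400),interpolation=2)]))
```

```text
[ 0.40824407 -0.08071484  0.17094454]
t yel [(([340, 151, 2, 11, 19], [340.4, 156.6]), array([ 0.6947, -0.0725])), (([335, 152, 2, 10, 12], [335.8, 156.0]), array([ 0.6965, -0.0618])), (([367, 203, 13, 7, 82], [373.0, 205.9]), array([ 0.5761, -0.1435]))]
t red [(([353, 188, 25, 6, 81], [365.4, 190.8]), array([ 0.6119, -0.1274]))]
t blue [(([294, 155, 6, 12, 66], [296.4, 160.6]), array([0.6882, 0.0302]))]
s yel [(([302, 225, 5, 6, 24], [304.5, 227.7]), array([ 0.5777, -0.1374])), (([255, 238, 10, 2, 17], [260.1, 238.6]), array([ 0.6948, -0.0617]))]
s red [(([290, 224, 5, 12, 31], [291.7, 229.7]), array([ 0.6133, -0.1207])), (([254, 235, 12, 3, 20], [259.2, 236.0]), array([ 0.7006, -0.0732]))]
s blue [(([248, 258, 11, 4, 35], [253.2, 259.4]), array([0.6896, 0.0326]))]
```

View pics/g3.png

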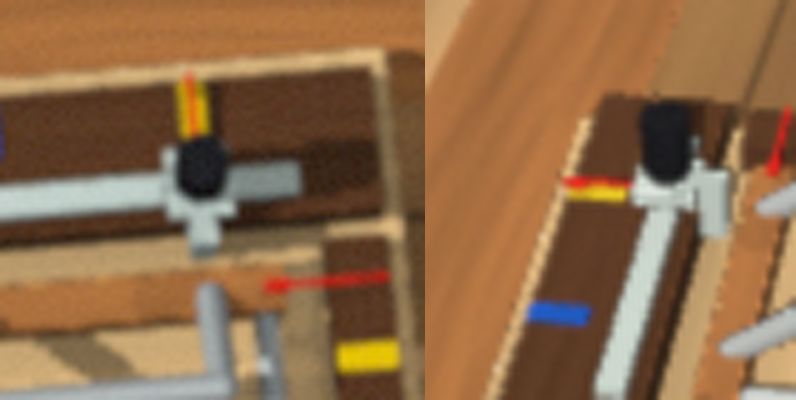

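The top half shows the red pointer on the centreline of the yellow band, with yellow on both sides, so the stop is placed. Next is the handle: quarter turn, then approach.

Call:
carry_out(
  motion="0 0 0 0 0 -0.05 0.4;0 0 0 0 0 -0.08 0.4;0 0 0 0 0 -0.08 0.4;0 0 0 0 0 -0.08 0.4;0 0 0 0 0 -0.08 0.4;0 0 0 0 0 -0.08 0.4;0 0 0 0 0 -0.08 0.4;0 0 0 0 0 -0.08 0.4;0 0 0 0 0 -0.08 0.4;0 0 0 0 0 -0.06 0.4;0 0 0 0 0 0 0.4",
)

```text
time: 10.1
tool_pos: [0.4111, -0.0808, 0.1705]
ee_rot: [3.141, -0.0, 1.617]
wrist_force: [0.1, 0.2, 0.3]
width: 0.0376
finger_force: 0.0
```

Call:
carry_out(
  motion="0.05 0.12 0 0 0 0 0.4;0.05 0.15 0 0 0 0 0.4;0.05 0.15 0 0 0 0 0.4;0.05 0.15 0 0 0 0 0.4;0.05 0.12 0 0 0 0 0.4;0.01 0.055 0 0 0 0 0.4;0 0 0 0 0 0 0.4;0 0 0 0 0 0 0.4",
)

```text
time: 11.1
tool_pos: [0.5562, -0.0222, 0.1705]
ee_rot: [-3.141, 0.0, 1.618]
wrist_force: [0.6, -0.7, -0.3]
width: 0.0375
finger_force: 0.0
```

Call:
carry_out(
  motion="0 -0.007 0.06 0 0 0 0.4;0 0 0.1 0 0 0 0.4;0 0 0.1 0 0 0 0.4;0 0 0.1 0 0 0 0.4;0 0 0.1 0 0 0 0.4;0 0 0.08 0 0 0 0.4;0 0 0.045 0 0 0 0.4;0 0 0 0 0 0 0.4;0 0 0 0 0 0 0.4",
)

```text
time: 12.22
tool_pos: [0.5559, -0.022, 0.0543]
ee_rot: [3.14, 0.0, 1.619]
wrist_force: [0.4, 0.8, 0.2]
width: 0.0375
finger_force: 0.0
```

Run:
```python
from h import *
t=snap("top");s=snap("side")
cv2.imwrite("pics/g4.png",np.hstack([cv2.resize(t["pixels"][110:250,245:395,::-1],(429,400),interpolation=2),cv2.resize(s["pixels"][190:290,240:333,::-1],(371,400),interpolation=2)]))
```

```text
(no output)
```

View pics/g4.png

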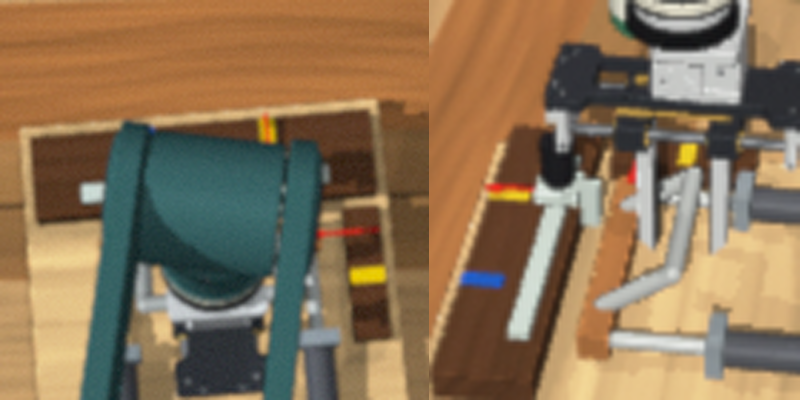

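The fingers straddle the bar (side half, fingers at columns ~648 and ~718 with the bar between). The stop's pointer is still on yellow. Closing the gripper.

Call:
carry_out(
  motion="0 0 0 0 0 0 0;0 0 0 0 0 0 0;0 0 0 0 0 0 0;0 0 0 0 0 0 0;0 0 0 0 0 0 0;0 0 0 0 0 0 0",
)

```text
time: 13.08
tool_pos: [0.556, -0.0219, 0.0537]
ee_rot: [3.14, 0.0, 1.619]
wrist_force: [4.8, 0.1, -1.2]
width: 0.0129
finger_force: 30.0
```

Run:
```python
from h import *
t=snap("top")
for c,lo,hi in(("yel",(22,120,100),(35,255,255)),("red",(0,150,90),(8,255,255))):
  print(c,[b for b in blobs(t,lo,hi,4) if 240<b[1][0]<400])
```

```text
yel [([340, 151, 2, 9, 15], [340.4, 155.6]), ([335, 152, 2, 8, 12], [335.6, 155.3]), ([367, 203, 13, 7, 80], [373.0, 206.0])]
red [([356, 189, 22, 5, 67], [367.5, 191.0])]
```

Call:
carry_out(
  motion="0 -0.015 0 0 0 0 0;0 -0.03 0 0 0 0 0;0 -0.035 0 0 0 0 0;0 -0.035 0 0 0 0 0;0 -0.03 0 0 0 0 0;0 -0.02 0 0 0 0 0;0 -0.01 0 0 0 0 0;0 0 0 0 0 0 0;0 0 0 0 0 0 0;0 0 0 0 0 0 0",
)

```text
time: 14.38
tool_pos: [0.5222, -0.0238, 0.0537]
ee_rot: [3.137, 0.001, 1.619]
wrist_force: [8.6, -0.7, -4.4]
width: 0.013
finger_force: 30.0
```

Run:
```python
from h import *
t=snap("top");s=snap("side");o=readout.get_obs();print(o["tool_pos"],np.abs(o["qvel"]).max())
for n,q in(("t",t),("s",s)):
  for c,lo,hi in(("yel",(22,120,100),(35,255,255)),("red",(0,150,90),(8,255,255))):
    print(n,c,[(b,onz(q,b[1],.041)[:2].round(4)) for b in blobs(q,lo,hi,4) if 240<b[1][0]<400])
cv2.imwrite("pics/g5.png",np.hstack([cv2.resize(t["pixels"][135:215,320:405,::-1],(425,400),interpolation=2),cv2.resize(s["pixels"][205:275,250:315,::-1],(371,400),interpolation=2)]))
```

```text
[ 0.52221329 -0.02384529  0.05374233] 0.0014183394380119813
t yel [(([339, 151, 3, 11, 20], [340.4, 156.4]), array([ 0.6963, -0.0727])), (([335, 152, 2, 10, 13], [335.7, 155.9]), array([ 0.6978, -0.0617])), (([367, 206, 13, 4, 35], [373.2, 207.8]), array([ 0.5724, -0.1442]))]
t red [(([358, 205, 9, 3, 18], [362.1, 205.6]), array([ 0.5782, -0.1188]))]
s yel [(([255, 238, 10, 2, 17], [260.1, 238.6]), array([ 0.6964, -0.0666]))]
s red [(([301, 231, 4, 6, 17], [302.4, 233.9]), array([ 0.5789, -0.1115])), (([254, 235, 12, 3, 19], [259.1, 236.1]), array([ 0.7024, -0.0776]))]
```

View pics/g5.png

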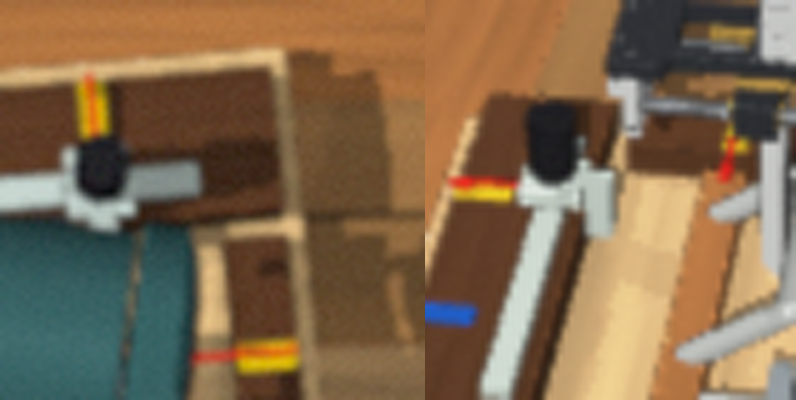

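The jaw pointer is on the yellow band, about 1 px (2 mm) towards the fence from its centre. The stop is still centred. I'll pull 2 mm more.

Call:
carry_out(
  motion="0 -0.005 0 0 0 0 0;0 -0.005 0 0 0 0 0;0 0 0 0 0 0 0;0 0 0 0 0 0 0;0 0 0 0 0 0 0;0 0 0 0 0 0 0",
)

```text
time: 15.22
tool_pos: [0.5204, -0.0239, 0.0537]
ee_rot: [3.137, 0.001, 1.618]
wrist_force: [8.0, -0.7, -5.2]
width: 0.0129
finger_force: 30.0
```

Run:
```python
from h import *
t=snap("top");o=readout.get_obs();print(o["tool_pos"],np.abs(o["qvel"]).max())
cv2.imwrite("pics/g6.png",cv2.resize(t["pixels"][145:215,325:395,::-1],(560,560),interpolation=2))
```

```text
[ 0.52044348 -0.023926    0.05371986] 0.0009300299954830898
```

View pics/g6.png

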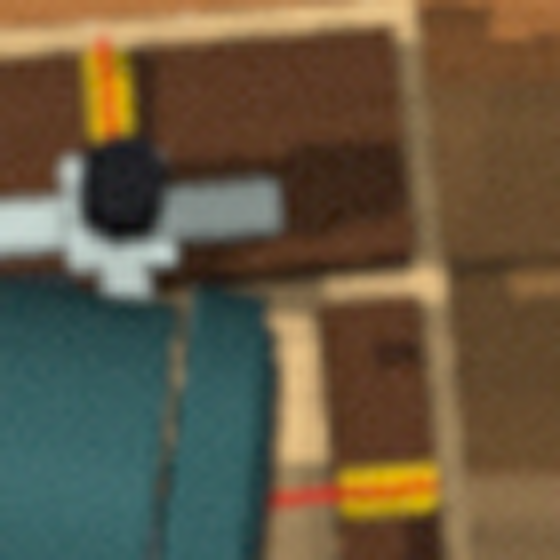

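Both pointers are centred on their yellow bands: the stop at (105,90) and the jaw at (390,490). The arm is still and holding the handle, so I'm handing in.

```bash
python3 -c "
from bench import robot
print(robot.close_job())"
```

```text
the job is handed in; nothing more can be done
None
```

The job is handed in: the end stop's pointer is on its yellow band, and the jaw is held still with its pointer on its yellow band, the gripper still on the handle (about 15 s of the 42 s used).

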